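Swing the heavy optical head over the sample and park it

TASK

The heavy optical head hangs on a swing boom that runs almost freely on its bearings. Pushing it only by the sprung black rubber bumpers on its two sides, swing it round and bring it gently to rest with the lens over the middle of the sample dish (within 2 cm), without knocking it hard or letting the boom run against its end stops. Leave it standing there still and untouched for three seconds before you finish, with the other things on the bench undisturbed.

Things in the scene. Friction and masses are not known exactly. Their poses are not given: they have to be found in the camera images.
- boom (a joint): boom angle about the vertical column axis, rad; grows anticlockwise seen from above; 0 along -x of pivot. End stops at -1.25 and 1.25. Nominal: head with bumpers 3.5 kg at 300 mm, inertia 0.345 kg m2 (as 3.8 kg at the head); mass varies by 30 %. Bearing friction 0.0012 N m plus 0.02 N m per rad/s: it coasts for many seconds. No spring. The beam, 90 mm wide, tops out at 172 mm.
- pivot (a point): point on the column axis at table height; its -x axis is the boom's zero direction. The column is steel, 48 mm thick, 221 mm tall, on a round foot of 170 mm diameter, fixed to the bench.
- lens (a point): centre of the downward lens under the head, 75 mm above the bench, 300 mm from the column axis; turns with the boom; x axis along the boom towards the column, y level, 90 degrees anticlockwise. The head is a white box, 120 mm along the boom, 90 mm across (174 mm with bumpers), 80 mm tall, its top 180 mm above the bench. Do not touch head or beam: push only the bumpers.
- sample (a point): centre of the sample dish, 55 mm above the bench, 300 mm from the column axis: the lens must stop above it. The white dish, 68 mm across, rim 57 mm above the bench, stands on a small post fixed to the bench; the head passes over it.
- beaker: loose glass beaker, 60 mm across, 70 mm tall; origin at the centre of its underside. Leave alone.
- jar_a: loose small jar, 40 mm across, 55 mm tall; origin at the centre of its underside. Leave alone; the head passes over it.
- jar_b: another jar like jar_a. Leave alone.
- mouse: loose black computer mouse, 100 x 60 x 32 mm; origin at the centre of its underside. Leave alone.
- mug: loose mug, 76 mm across, 90 mm tall; origin at the centre of its underside. Leave alone.
- bottle: loose amber bottle, 70 mm across, 170 mm tall; origin at the centre of its underside. Leave alone.
- pad_a (a point): centre of the outer face of the black rubber bumper on the head's -y side: an upright plate 110 mm along the boom, 12 mm thick, 70 mm tall (105 to 175 mm above the bench). Unloaded, this face is 87 mm from the head's middle plane; it springs inwards 30 mm on two pins, 80 N/m, and throws back what hits it. Pushing it swings the boom clockwise seen from above (joint value falls).
- pad_b (a point): centre of the outer face of the black rubber bumper on the head's +y side: an upright plate 110 mm along the boom, 12 mm thick, 70 mm tall (105 to 175 mm above the bench). Unloaded, this face is 87 mm from the head's middle plane; it springs inwards 30 mm on two pins, 80 N/m, and throws back what hits it. Pushing it swings the boom anticlockwise seen from above (joint value grows).
- bumper_a (a joint): how far the bumper of pad_a is pressed in, m: 0 unloaded, 0.03 at its end; spring 80 N/m, damping 2 N s/m, plate 0.1 kg
- bumper_b (a joint): the same for the bumper of pad_b
Mind the look-alikes: they are no part of the job. Leave any orange look-alike of the part that bears sample alone.

How it is judged:
By the outcome, as a careful person would: the job done as asked, in the order asked, and still so for the second after the job is handed in, with the robot touching nothing.
It also fails if it takes over 45 s, if anything falls off the work surface, if the arm or the gripper's body presses on something with over 40 N, if the wrist force passes 120 N, or if a joint passes its speed limit or range.

ROBOT

A 7-joint arm with a two-finger parallel gripper is mounted at the origin on the work surface. World frame = base frame: x ahead of the robot, y to its left, z up, the work surface at z = 0. Lengths are in m, angles in rad, forces in N, time in s.
With the tool pointing down it reaches from about 0.35 to 0.9 m from the base axis. Payload 8.1 kg.
Tool frame: the origin (TCP) lies midway between the tips of the shut fingers; the grasp point (between the pads) lies 19 mm behind it; z points along the fingers, y is the line along which they close (so a half turn about z gives the same grasp; the last joint's range is limited). The gripper opens to 92 mm and grips with 3 to 60 N. Pads are 19 mm wide; open, the fingers measure 130 mm over their backs; the gripper's body (75 mm by 190 mm) begins 47 mm behind the grasp point.
Start: joints at [1.115, 0.434, 0.025, 1.573, -0.012, 1.134, -0.075], TCP at [0.216, -0.587, 0.187] pointing down, gripper open.
Joint ranges: [-2.62, 2.62], [-0.44, 2.09], [-1.27, 1.32], [0.08, 2.57], [-1.32, 4.46], [0.12, 2], [-2.74, 2.74]. Speed limits (rad/s): [2.22, 2.22, 3.01, 3.01, 3.14, 3.14, 3.14].

INTERFACE

Orientations are given as a rotation vector (axis times angle).
In Python, from cell import observe, cams, job gives the robot as it stands. The module is installed in compiled form; this text tells all that it offers.
- The arm moves only by the tool step_arm, never from a script. Its argument "steps" is a list of rows, each a list of 6 numbers: the shift along the world's x, y, z in mm, then the turn, a rotation vector about the world's x, y, z in rad. In form: [[dx, dy, dz, rx, ry, rz], ...]. A call has 1 to 20 rows; each row shifts and turns the commanded pose from where the row before left it; what a row does not reach is not made up. A row lasts 1/12 s, in which the tool goes at most 41.7 mm and 7.16 degrees, less where a joint would pass 70% of its speed; a pose out of reach is approached as far as the arm can. A call with a gripper value outside its range is refused whole. "gripper" is the opening, from 0 (shut) to 1 (fully open), set as the call begins (left out, the last holds). The fingers move at their own pace and stop on an object; "force" is the grip in N (left out, the last holds). Time passes only in rows, so rows that do not move let the fingers close. It gives the time, the measured TCP pose, the force, the opening and the grip force at its end, in the units of the state.
- observe(): the state, without advancing time (a new reading comes with each control period).
- cams.get_image(name): name is "scene" or "top" or "wrist"; returns the picture (384x512x3 uint8, red, green, blue); there is no depth.
- cams.get_calibration(name): a dict with "fov_y" (degrees; the focal length in pixels is half the picture's height over the tangent of half this angle, whatever the lens; pixels are square), "cx", "cy" (the principal point, pixels), "dist_coeffs" ([k1, k2, p1, p2, k3] as OpenCV has them; the pictures are not rectified), "world_to_cam" (4x4, takes a point from world to camera coordinates). Camera axes: x right, y up, looking along -z (the intrinsics and any distortion apply to the point x, -y, -z); pixel columns grow to the right and rows downward; lengths in m; the calibration is good to about 2 mm. A picture is of the moment at which its call begins: read the wrist's pose just before it. get_calibration takes no time and is no camera call; for the wrist camera it gives the pose at the moment of the call.
- job.sign_off(): hands the job in; it is judged then, once.
The state is a dict: "clock": time; "joints": joint angles; "dq": joint speeds; "joint_efforts": joint torques, N m; "position": TCP position; "ee_rot": TCP orientation; "force": force on the tool from outside, world axes, zero at the start; "ft_torque": the same for the moment, N m; "width": opening from 0.0 (shut) to 1.0 (fully open); "gripper_force": force on a finger pad.
Only numpy, scipy, OpenCV 4.12 (cv2) and the standard library are available. Lean on these libraries where they do the work, as an engineer would, in place of code of your own. Each camera call takes 0.05 s, during which the arm holds its last target. There are 200 camera calls.

## Working session

There is one attempt and no reset: what is moved stays moved. The work goes in short steps, Python scripts to look and compute and a tool call to move; the robot and the scene stay as the last step left them, time stands still between calls to the robot, and variables do not carry over. Pictures are saved under pics/ and viewed, at most 10 in all, crops included, and the job is handed in when it is done.

Besides the shell and the picture viewer there is one more tool, called as a command line: name --pt "numbers of a row" for each row, then --argument value for the rest. step_arm: Moves the arm, as the interface text tells. Its arguments: {"type":"object","properties":{"steps":{"type":"array","items":{"type":"array","items":{"type":"number"}}},"gripper":{"type":"number"},"force":{"type":"number"}},"required":["steps"]}

```bash
mkdir -p pics; ls; cat > h.py <<'E'
import numpy as np, cv2
from cell import observe, cams, job
def K(c):
    f=192/np.tan(np.radians(c["fov_y"]/2)); return np.array([[f,0,c["cx"]],[0,f,c["cy"]],[0,0,1.]])
def ray(c,uv):
    W=np.array(c["world_to_cam"]); n=cv2.undistortPoints(np.array(uv,float).reshape(-1,1,2),K(c),np.array(c["dist_coeffs"],float)).reshape(-1,2)
    d=np.c_[n[:,0],-n[:,1],-np.ones(len(n))]@W[:3,:3]; o=-W[:3,:3].T@W[:3,3]; return o,d
def onz(c,uv,z):
    o,d=ray(c,uv); return o+d*((z-o[2])/d[:,2])[:,None]
def proj(c,P):
    W=np.array(c["world_to_cam"]); p=np.atleast_2d(P)@W[:3,:3].T+W[:3,3]; p=p*[1,-1,-1]
    return cv2.projectPoints(p,np.zeros(3),np.zeros(3),K(c),np.array(c["dist_coeffs"],float))[0].reshape(-1,2)
def snap(n,f):
    im=cams.get_image(n); cv2.imwrite("pics/"+f,im[:,:,::-1]); return im
E
python3 - <<'E'
from h import *
for n in("top","scene"):
    snap(n,n+"0.png"); c=cams.get_calibration(n); print(n,c["fov_y"],c["dist_coeffs"],ray(c,[[256,192]]))
o=observe();print(o["clock"],o["position"],o["ee_rot"],o["force"])
a,b=[cv2.imread(f"pics/{n}0.png") for n in("top","scene")]
E
```

```text
pics
top 55.335604190389674 [-0.10476048  0.          0.          0.          0.        ] (array([ 0.4474753 , -0.02962317,  1.52061188]), array([[ 0.19957258, -0.00556503, -0.97998307]]))
scene 50.920806598168824 [-0.0494379  0.         0.         0.         0.       ] (array([1.28667041, 0.5117599 , 1.08341976]), array([[-0.4577632 , -0.4241468 , -0.78148391]]))
0.1 [ 0.21574902 -0.58604533  0.18623149] [-3.09151997e+00 -5.50946662e-01  5.38892432e-04] [-0.43422499 -0.4555862  -0.7444765 ]
```

View pics/top0.png

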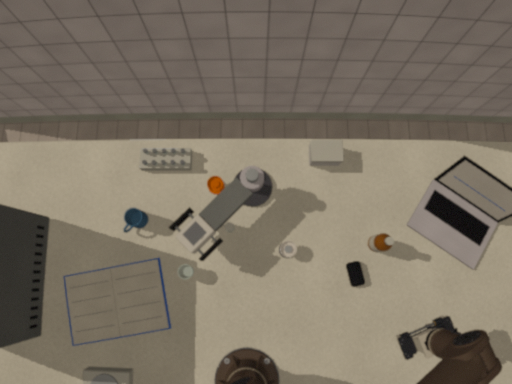

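View pics/scene0.png

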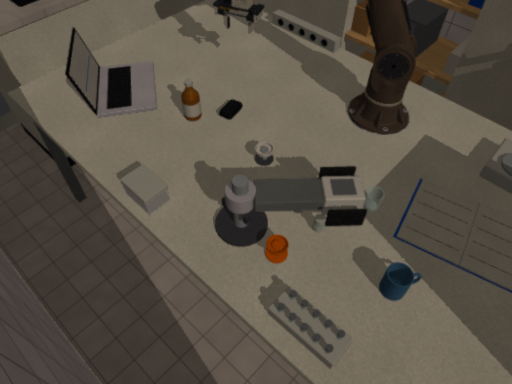

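The top view shows the column at about (252,178) and the head at (195,232), with its pads at (181,219) and (210,249). The white dish is at (288,250). The orange look-alike at (216,185), mug (136,217), beaker (186,271), mouse (356,273) and bottle (381,242) also appear. The scene view agrees. Next I'll zoom in to measure.

```bash
python3 - <<'E'
import cv2,numpy as np
a=cv2.imread("pics/top0.png")[150:300,120:320]; cv2.imwrite("pics/z1.png",cv2.resize(a,None,fx=4,fy=4,interpolation=cv2.INTER_CUBIC))
b=cv2.imread("pics/scene0.png")[130:280,200:400]; cv2.imwrite("pics/z2.png",cv2.resize(b,None,fx=4,fy=4,interpolation=cv2.INTER_CUBIC))
E
```

```text
(no output)
```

View pics/z1.png

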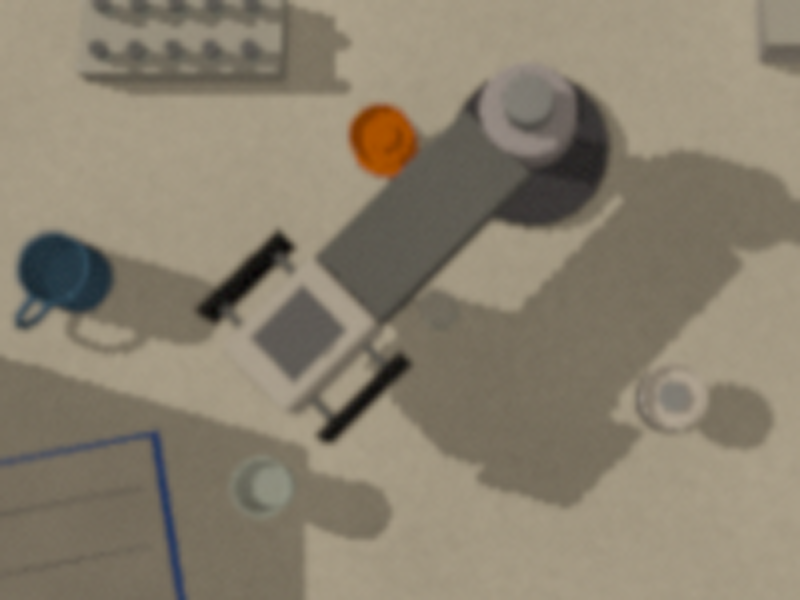

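View pics/z2.png

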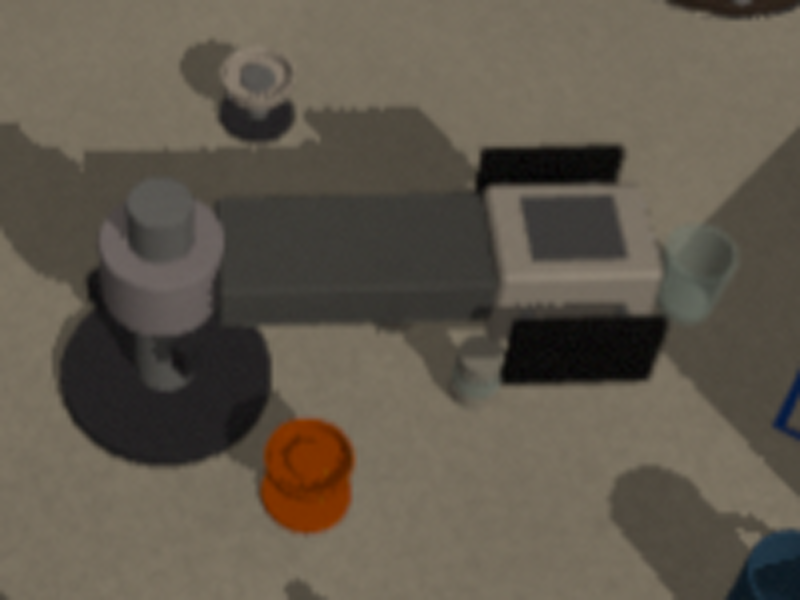

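```bash
python3 - <<'E'
from h import *
t=cams.get_calibration("top"); s=cams.get_calibration("scene")
zt=lambda P:[[120+(x+.5)/4-.5,150+(y+.5)/4-.5] for x,y in P]
zs=lambda P:[[200+(x+.5)/4-.5,130+(y+.5)/4-.5] for x,y in P]
def sh(n,a): print(n,np.round(a,3).tolist())
col=onz(t,zt([(528,98)]),.221)[0]; sh("col",col); sh("col scene",onz(s,zs([(163,200)]),.221)); 
sh("foot scene",onz(s,zs([(166,370)]),.01))
dish=onz(t,zt([(674,399)]),.057)[0]; sh("dish",dish); sh("dish s",onz(s,zs([(258,76)]),.057))
head=onz(t,zt([(299,333)]),.18)[0]; sh("head",head); sh("head s",onz(s,zs([(576,226)]),.18))
pads=onz(t,zt([(285,235),(200,314),(408,357),(325,440)]),.175); sh("pads",pads)
sh("jar t",onz(t,zt([(440,308)]),.055)); sh("jar s",onz(s,zs([(480,348)]),.055))
sh("beaker",onz(t,zt([(262,487)]),.07));sh("mug",onz(t,zt([(55,270)]),.09))
for p in(head,dish): 
    d=(p-col)[:2]; print(np.linalg.norm(d),np.degrees(np.arctan2(d[1],d[0]))%360)
E
```

```text
col [0.779, -0.021, 0.221]
col scene [[0.779, -0.019, 0.221]]
foot scene [[0.781, -0.021, 0.01]]
dish [0.513, -0.165, 0.057]
dish s [[0.521, -0.16, 0.057]]
head [0.567, 0.189, 0.18]
head s [[0.565, 0.192, 0.18]]
pads [[0.659, 0.206, 0.175], [0.585, 0.283, 0.175], [0.546, 0.089, 0.175], [0.47, 0.164, 0.175]]
jar t [[0.604, 0.068, 0.055]]
jar s [[0.619, 0.165, 0.055]]
beaker [[0.426, 0.24, 0.07]]
mug [[0.637, 0.451, 0.09]]
0.2982647078610907 135.16655924907909
0.30231948554134136 208.4897120626982
```

Column at (0.779,-0.020). Dish direction is 208.5° at radius 0.30 and the head is at 135°, also at 0.30, both as expected. I'll build an angle tracker and test it on these pictures.

```bash
cat >> h.py <<'E'
COL=np.array([.779,-.020])
def track(n,im,c,sat=28,val=105,dbg=None):
    """boom direction (deg) from the white head top, resampled on the plane z=.18 in polar coordinates about the column"""
    th=np.arange(90,260,.5); r=np.arange(.245,.355,.004)
    T,R=np.meshgrid(np.radians(th),r)
    P=np.c_[(COL[0]+R*np.cos(T)).ravel(),(COL[1]+R*np.sin(T)).ravel(),np.full(T.size,.18)]
    uv=proj(c,P).reshape(*T.shape,2).astype(np.float32)
    pol=cv2.remap(im,uv[...,0],uv[...,1],cv2.INTER_LINEAR)
    if dbg: cv2.imwrite("pics/"+dbg,cv2.resize(pol[:,:,::-1],None,fx=2,fy=4))
    return th,pol
E
python3 - <<'E'
from h import *
for n in("top","scene"):
    im=cv2.imread(f"pics/{n}0.png")[:,:,::-1].copy()
    th,pol=track(n,im,cams.get_calibration(n),dbg=f"pol_{n}.png")
    m=pol.astype(int)
    for a in range(110,164,3): print(n,a,m[14,(a-90)*2],m[3,(a-90)*2],m[25,(a-90)*2])
a=cv2.imread("pics/pol_top.png");b=cv2.imread("pics/pol_scene.png");cv2.imwrite("pics/pol.png",np.vstack([a,b]))
E
```

```text
top 110 [161 150 130] [162 152 130] [162 151 129]
top 113 [162 152 129] [160 150 127] [163 153 131]
top 116 [161 151 129] [144 134 115] [162 151 129]
top 119 [102  94  78] [67 62 52] [122 113  97]
top 122 [17 16 14] [107  98  82] [34 29 27]
top 125 [157 147 126] [157 148 128] [79 72 62]
top 128 [166 156 137] [168 157 139] [164 153 134]
top 131 [95 91 86] [166 156 138] [169 158 141]
top 134 [94 89 85] [168 157 139] [168 158 140]
top 137 [94 91 85] [168 157 139] [169 158 140]
top 140 [101  96  89] [169 158 140] [169 159 141]
top 143 [153 142 125] [167 157 139] [120 111  97]
top 146 [145 135 117] [116 107  94] [159 149 128]
top 149 [159 149 127] [153 143 123] [40 37 32]
top 152 [24 21 18] [110 102  86] [158 147 125]
top 155 [158 148 127] [95 88 74] [165 154 132]
top 158 [129 120 102] [121 111  94] [164 153 132]
top 161 [120 113  95] [120 112  94] [164 154 133]
scene 110 [13 11 12] [53 50 43] [121 112  95]
scene 113 [11 11 10] [28 26 24] [14 12 12]
scene 116 [13 12 11] [31 28 26] [12 13  8]
scene 119 [27 24 21] [75 69 62] [14 13 12]
scene 122 [93 85 76] [116 107  95] [95 87 77]
scene 125 [118 109  97] [135 125 111] [116 108  95]
scene 128 [124 114 102] [124 115 102] [134 124 110]
scene 131 [60 58 56] [124 115 102] [124 115 102]
scene 134 [59 58 55] [125 116 103] [123 114 101]
scene 137 [60 59 56] [125 115 102] [124 114 102]
scene 140 [67 64 60] [124 115 102] [122 112 100]
scene 143 [65 60 53] [120 112  99] [86 80 69]
scene 146 [8 6 5] [11 10  9] [12 11  9]
scene 149 [15 11 10] [12 11 10] [95 88 74]
scene 152 [116 108  92] [26 24 21] [119 111  94]
scene 155 [121 112  95] [118 109  93] [121 112  95]
scene 158 [120 110  95] [120 111  94] [123 114  97]
scene 161 [120 111  94] [120 112  95] [122 113  96]
```

View pics/pol.png

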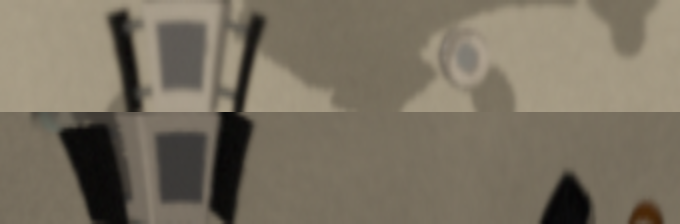

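The polar views show the head's grey patch centred near 135.4° in both cameras, so I can mask it by colour. Moving now: rise, shut the fingers and travel over to the pad_b side.

step_arm --gripper 0 --pt "0 0 40 0 0 0" --pt "8 15 35 0 0 0.017" --pt "17 33.5 0 0 0 0.017" --pt "17 33.5 0 0 0 0.017" --pt "17 33.5 0 0 0 0.017" --pt "17 33.5 0 0 0 0.017" --pt "17 33.5 0 0 0 0.017" --pt "17 33.5 0 0 0 0.017" --pt "17 33.5 0 0 0 0.017" --pt "17 33.5 0 0 0 0.017" --pt "17 33.5 0 0 0 0.017" --pt "17 33.5 0 0 0 0.017" --pt "17 33.5 0 0 0 0.017" --pt "17 33.5 0 0 0 0.017" --pt "17 33.5 0 0 0 0.017" --pt "17 33.5 0 0 0 0.017" --pt "17 33.5 0 0 0 0.017" --pt "17 33.5 0 0 0 0.017" --pt "17 33.5 0 0 0 0.017" --pt "17 33.5 0 0 0 0.017"

```text
clock: 1.77
position: [0.5302, 0.0331, 0.2617]
ee_rot: [2.964, 1.042, -0.001]
force: [0.7, -0.6, 0.5]
width: 0.006
gripper_force: 0.0
```

```bash
cat >> h.py <<'E'
def boom(n,im=None,c=None):
    im=cams.get_image(n) if im is None else im
    th,pol=track(n,im,cams.get_calibration(n)); m=pol.astype(int)
    lo=45 if n=="scene" else 65
    k=((m[...,0]-m[...,2]<15)&(m[...,0]>lo)&(m[...,0]<(80 if n=="scene" else 115))).astype(np.uint8)
    k=cv2.morphologyEx(k,cv2.MORPH_OPEN,np.ones((3,3)))
    N,l,s,g=cv2.connectedComponentsWithStats(k); o=[]
    for i in range(1,N):
        if s[i,4]>120: o.append((round(90+g[i,0]/2,2),round(.245+.004*g[i,1],3),int(s[i,4])))
    return o
def st():
    o=observe(); print("t",o["clock"],np.round(o["position"],4),np.round(o["ee_rot"],3),"F",np.round(o["force"],2))
E
python3 - <<'E'
from h import *
for n in("top","scene"):
    print(n,boom(n,cv2.imread(f"pics/{n}0.png")[:,:,::-1].copy()))
st()
E
```

```text
top [(np.float64(135.32), np.float64(0.298), 327)]
scene [(np.float64(135.08), np.float64(0.297), 365)]
t 1.7667 [0.5302 0.0331 0.2617] [ 2.964e+00  1.042e+00 -1.000e-03] F [ 0.73 -0.6   0.55]
```

step_arm --pt "16 31 0 0 0 0.014" --pt "16 31 0 0 0 0.014" --pt "16 31 0 0 0 0.014" --pt "16 31 0 0 0 0.014" --pt "16 31 0 0 0 0.014" --pt "16 31 0 0 0 0.014" --pt "16 31 0 0 0 0.013" --pt "16 32 0 0 0 0.013" --pt "0 0 -32 0 0 0" --pt "0 0 -32 0 0 0" --pt "0 0 -32 0 0 0" --pt "0 0 -30 0 0 0" --pt "0 0 0 0 0 0" --pt "0 0 0 0 0 0"

```text
clock: 2.93
position: [0.6569, 0.2796, 0.1344]
ee_rot: [2.902, 1.203, -0.006]
force: [0.4, -0.4, 0.7]
width: 0.007
gripper_force: 0.0
```

```bash
python3 - <<'E'
from h import *
st()
for n in("top","scene"):
    im=snap(n,n+"1.png"); print(n,boom(n,im))
a=cv2.imread("pics/top1.png")[150:300,120:320];b=cv2.imread("pics/scene1.png")[130:280,200:400]
cv2.imwrite("pics/z3.png",cv2.resize(np.hstack([a,b]),None,fx=2,fy=2))
E
```

```text
t 2.9333 [0.6569 0.2796 0.1344] [ 2.902  1.203 -0.006] F [ 0.38 -0.42  0.7 ]
top []
scene []
```

View pics/z3.png

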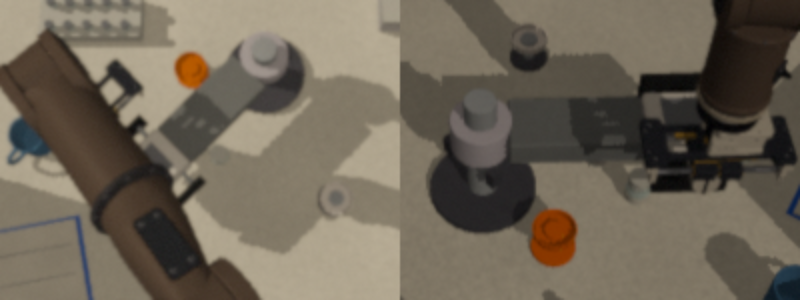

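The arm hides the head patch here, but the fingers stand clear in front of pad_b. I'll push slowly along the tangent at about 42 mm/s.

step_arm --pt "-4 -4 0 0 0 0" --pt "-4 -4 0 0 0 0" --pt "-2.5 -2.5 0 0 0 0" --pt "-2.5 -2.5 0 0 0 0" --pt "-2.5 -2.5 0 0 0 0" --pt "-2.5 -2.5 0 0 0 0" --pt "-2.5 -2.5 0 0 0 0" --pt "-2.5 -2.5 0 0 0 0" --pt "-2.5 -2.5 0 0 0 0" --pt "-2.5 -2.5 0 0 0 0" --pt "-2.5 -2.5 0 0 0 0" --pt "-2.5 -2.5 0 0 0 0" --pt "-2.5 -2.5 0 0 0 0" --pt "-2.5 -2.5 0 0 0 0" --pt "-2.5 -2.5 0 0 0 0" --pt "-2.5 -2.5 0 0 0 0" --pt "-2.5 -2.5 0 0 0 0" --pt "-2.5 -2.5 0 0 0 0"

```text
clock: 4.53
position: [0.6097, 0.2322, 0.136]
ee_rot: [2.902, 1.203, 0.0]
force: [0.2, -0.3, -0.3]
width: 0.004
gripper_force: 0.0
```

```bash
python3 - <<'E'
from h import *
st()
for n in("top","scene"):
    im=snap(n,n+"2.png"); print(n,boom(n,im))
st()
a=cv2.imread("pics/top2.png")[150:300,120:320];b=cv2.imread("pics/scene2.png")[130:280,200:400]
cv2.imwrite("pics/z4.png",cv2.resize(np.hstack([a,b]),None,fx=2,fy=2))
E
```

```text
t 4.5333 [0.6097 0.2322 0.136 ] [2.902 1.203 0.   ] F [ 0.18 -0.33 -0.34]
top []
scene []
t 4.6333 [0.6096 0.2319 0.136 ] [ 2.902  1.202 -0.   ] F [-0.19  0.59 -1.07]
```

View pics/z4.png

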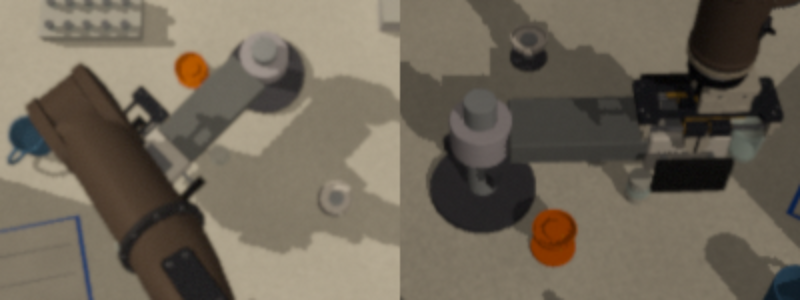

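```bash
python3 - <<'E'
from h import *
c=cams.get_calibration("scene")
for nm,p in dict(tcp1=[.6569,.2796,.1344],tcp2=[.6096,.2319,.136],tcp2up=[.6096,.2319,.19]).items(): print(nm,proj(c,[p])[0])
for a in(135.2,141):
    a=np.radians(a);u=np.array([np.cos(a),np.sin(a)]);t=np.array([-u[1],u[0]])
    for nm,off in(("face",.087),("compressed",.057)):
        q=[np.r_[COL+u*r-t*off,z] for z in(.105,.175) for r in(.245,.355)]
        print(np.degrees(a),nm,proj(c,q).round(0).tolist())
for f in("scene0","scene1","scene2"):
    im=cv2.imread(f"pics/{f}.png"); cv2.imwrite(f"pics/c_{f}.png",cv2.resize(im[165:245,290:400],None,fx=3.6,fy=5,interpolation=cv2.INTER_CUBIC))
cv2.imwrite("pics/z5.png",np.hstack([cv2.imread("pics/c_scene1.png"),cv2.imread("pics/c_scene2.png")]))
E
```

```text
tcp1 [347.38241162 231.32815209]
tcp2 [343.43275428 211.59142539]
tcp2up [346.79235394 200.30566983]
135.2 face [[325.0, 226.0], [362.0, 225.0], [329.0, 212.0], [368.0, 211.0]]
135.2 compressed [[324.0, 218.0], [360.0, 217.0], [327.0, 203.0], [366.0, 202.0]]
141.0 face [[327.0, 219.0], [362.0, 215.0], [330.0, 205.0], [368.0, 201.0]]
141.0 compressed [[324.0, 211.0], [359.0, 207.0], [328.0, 196.0], [364.0, 192.0]]
```

View pics/z5.png

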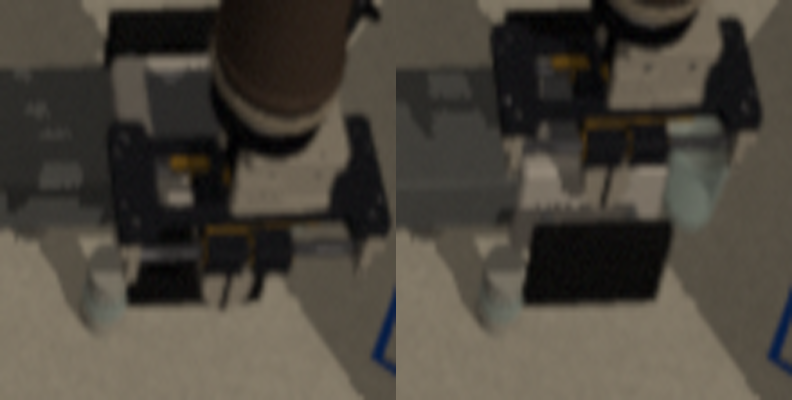

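The pad and head stayed at 135.2° and I felt no force, so the fingers didn't engage the bumper. The wrist camera should show where they are.

```bash
python3 - <<'E'
from h import *
st(); c=cams.get_calibration("wrist"); im=snap("wrist","wrist1.png"); o,d=ray(c,[[256,192]]); print(o,d,c["fov_y"])
print("tip",proj(c,[[.6096,.2319,.136],[.6096,.2319,.18]]))
a=np.radians(135.2);u=np.array([np.cos(a),np.sin(a)]);t=np.array([-u[1],u[0]])
print(proj(c,[np.r_[COL+u*r-t*of,.175] for of in(.087,.075,.045) for r in(.245,.355)]).round().tolist())
print(observe()["joints"],observe()["width"])
E
```

```text
t 4.6333 [0.6096 0.2319 0.136 ] [ 2.902  1.202 -0.   ] F [-0.19  0.59 -1.07]
[0.66527891 0.28801197 0.33341539] [[-0.20436593 -0.21151241 -0.95578554]] 70.0314758632401
tip [[255.03728453 214.61561295]
 [255.16514862 240.98691056]]
[[341.0, 196.0], [161.0, 197.0], [339.0, 214.0], [163.0, 215.0], [335.0, 256.0], [168.0, 257.0]]
[-0.12991023  0.57385776 -0.49398229  1.53071548  0.29159978  1.11081057
 -1.47240739] 0.0023103270619240102
```

View pics/wrist1.png

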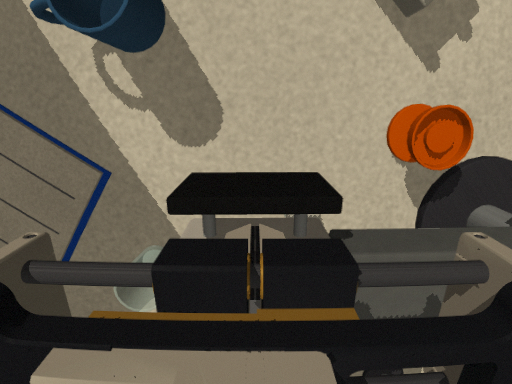

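```bash
python3 - <<'E'
from h import *
im=cv2.imread("pics/wrist1.png")[:,:,::-1]
for r in range(164,246,4): print(r,[tuple(map(int,im[r,x])) for x in(225,235,246,249,252,255,258,261,264,275)])
w=cv2.resize(im[165:265,200:310,::-1],None,fx=4,fy=4,interpolation=cv2.INTER_CUBIC)
s=cv2.imread("pics/scene1.png")[190:240,320:380]; s2=cv2.imread("pics/scene2.png")[180:230,320:380]
s=cv2.resize(np.vstack([s,s2]),None,fx=5.8,fy=4,interpolation=cv2.INTER_CUBIC)
cv2.imwrite("pics/z6.png",np.hstack([w,s]))
E
```

```text
164 [(173, 161, 136), (169, 157, 132), (177, 165, 139), (164, 154, 130), (172, 160, 134), (170, 158, 132), (166, 153, 129), (173, 161, 136), (176, 165, 140), (169, 158, 132)]
168 [(176, 165, 138), (170, 160, 133), (175, 165, 139), (168, 160, 131), (173, 162, 135), (177, 164, 140), (175, 164, 138), (169, 158, 134), (169, 158, 133), (171, 159, 135)]
172 [(98, 93, 78), (94, 88, 73), (64, 59, 48), (64, 61, 51), (64, 59, 51), (62, 59, 49), (66, 63, 51), (65, 62, 52), (62, 58, 50), (61, 57, 47)]
176 [(14, 12, 11), (18, 17, 15), (14, 12, 9), (17, 15, 15), (18, 16, 15), (14, 14, 14), (16, 14, 13), (14, 10, 10), (12, 10, 10), (12, 12, 11)]
180 [(15, 13, 13), (13, 11, 12), (14, 13, 13), (12, 14, 9), (12, 12, 11), (11, 12, 10), (12, 11, 9), (15, 13, 13), (17, 16, 14), (13, 14, 12)]
184 [(15, 12, 11), (14, 15, 15), (13, 13, 11), (13, 11, 11), (12, 11, 9), (11, 13, 8), (12, 15, 11), (12, 10, 7), (12, 14, 14), (12, 10, 11)]
188 [(16, 14, 13), (16, 16, 16), (12, 12, 10), (13, 15, 14), (11, 12, 12), (15, 14, 13), (13, 11, 11), (12, 11, 11), (16, 14, 14), (12, 11, 10)]
192 [(12, 11, 10), (14, 11, 11)
[... 1353 characters left out ...]
99), (9, 8, 10), (28, 27, 23), (16, 13, 15), (130, 119, 98), (132, 119, 99), (79, 74, 64)]
232 [(77, 69, 61), (132, 119, 98), (132, 119, 99), (132, 119, 99), (6, 5, 5), (30, 27, 26), (19, 18, 19), (132, 120, 98), (130, 118, 96), (131, 118, 98)]
236 [(127, 116, 96), (128, 116, 96), (135, 121, 100), (134, 119, 100), (9, 10, 11), (25, 23, 23), (13, 13, 13), (129, 120, 98), (128, 114, 94), (132, 118, 98)]
240 [(10, 14, 11), (16, 15, 19), (20, 19, 20), (130, 117, 96), (11, 9, 9), (41, 38, 37), (13, 12, 11), (133, 120, 100), (19, 18, 19), (16, 15, 15)]
244 [(16, 14, 18), (17, 17, 18), (18, 15, 19), (131, 119, 98), (11, 11, 8), (39, 39, 35), (12, 10, 13), (131, 118, 97), (20, 19, 18), (18, 17, 19)]
```

View pics/z6.png

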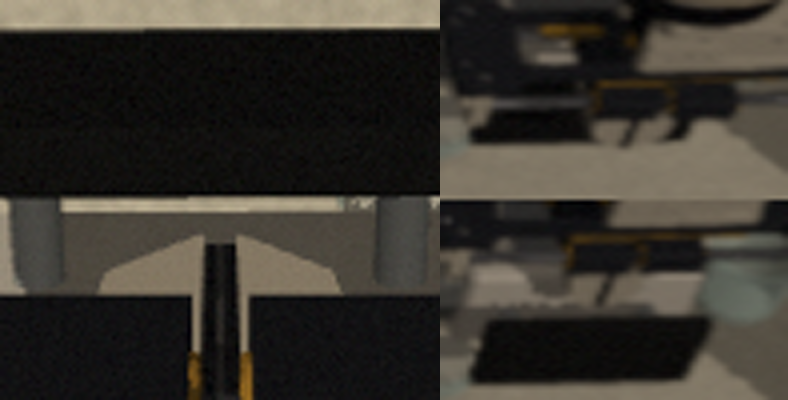

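The wrist view shows the tips on the head side of the pad, with table visible between them, so the first pass missed the bumper plate. The boom hasn't moved. I'll lift straight up, back off, lean the tool outward and come in lower, with only the tips leading.

step_arm --pt "0 0 35 0 0 0" --pt "0 0 35 0 0 0" --pt "0 0 30 0 0 0" --pt "18 18 0 -0.075 0.075 0" --pt "18 18 0 -0.075 0.075 0" --pt "16 16 0 -0.075 0.075 0" --pt "0 0 0 -0.075 0.075 0" --pt "0 0 -30 0 0 0" --pt "0 0 -30 0 0 0" --pt "0 0 -30 0 0 0" --pt "0 0 -28 0 0 0" --pt "0 0 0 0 0 0" --pt "0 0 0 0 0 0"

```text
clock: 5.77
position: [0.656, 0.2769, 0.1172]
ee_rot: [2.725, 1.132, -0.529]
force: [0.2, -0.7, 1.1]
width: 0.001
gripper_force: 0.0
```

```bash
cat >> h.py <<'E'
def pad_wrist(ang=135.2,show=True):
    c=cams.get_calibration("wrist"); im=cams.get_image("wrist"); v=im.max(2)
    a=np.radians(ang);u=np.array([np.cos(a),np.sin(a)]);t=np.array([-u[1],u[0]])
    P=proj(c,[np.r_[COL+u*.3-t*.087,.105],np.r_[COL+u*.3-t*.087,.175],np.r_[COL+u*.3-t*.075,.175]])
    n,l,s,g=cv2.connectedComponentsWithStats((v<30).astype(np.uint8))
    print("pred pad mid rows",P.round(0).tolist(),"black",[x[:5].tolist() for x in s[1:] if x[4]>300])
    return im,c
E
python3 - <<'E'
from h import *
st()
im,c=pad_wrist(); cv2.imwrite("pics/wrist2.png",im[:,:,::-1])
print("tcp",proj(c,[observe()["position"]]))
print(boom("top"),boom("scene"))
E
```

```text
t 5.7667 [0.656  0.2769 0.1172] [ 2.725  1.132 -0.529] F [ 0.19 -0.74  1.14]
pred pad mid rows [[251.0, 235.0], [250.0, 310.0], [250.0, 318.0]] black [[404, 205, 45, 42, 340], [250, 226, 10, 54, 431], [102, 237, 158, 76, 7086], [261, 237, 132, 72, 6373], [21, 260, 54, 25, 568], [0, 281, 512, 103, 24034]]
tcp [[255.52005347 215.87351951]]
[(np.float64(135.25), np.float64(0.298), 296)] [(np.float64(121.75), np.float64(0.282), 261), (np.float64(135.0), np.float64(0.298), 336)]
```

step_arm --pt "-4 -4 0 0 0 0" --pt "-4 -4 0 0 0 0" --pt "-2.5 -2.5 0 0 0 0" --pt "-2.5 -2.5 0 0 0 0" --pt "-2.5 -2.5 0 0 0 0" --pt "-2.5 -2.5 0 0 0 0" --pt "-2.5 -2.5 0 0 0 0" --pt "-2.5 -2.5 0 0 0 0" --pt "-2.5 -2.5 0 0 0 0" --pt "-2.5 -2.5 0 0 0 0" --pt "-2.5 -2.5 0 0 0 0" --pt "-2.5 -2.5 0 0 0 0"

```text
clock: 6.92
position: [0.6235, 0.2442, 0.1183]
ee_rot: [2.727, 1.132, -0.524]
force: [0.3, 0.2, -1.4]
width: 0.005
gripper_force: 0.2
```

```bash
python3 - <<'E'
from h import *
st(); print(boom("top"),boom("scene")); im,c=pad_wrist(); cv2.imwrite("pics/wrist3.png",im[:,:,::-1])
E
```

```text
t 6.9167 [0.6235 0.2442 0.1183] [ 2.727  1.132 -0.524] F [ 0.26  0.24 -1.42]
[(np.float64(135.42), np.float64(0.289), 219)] [(np.float64(137.56), np.float64(0.296), 188)]
pred pad mid rows [[250.0, 195.0], [249.0, 269.0], [249.0, 281.0]] black [[415, 168, 55, 59, 603], [151, 201, 222, 112, 18187], [21, 260, 46, 25, 472], [0, 282, 512, 102, 23732]]
```

step_arm --pt "-2.5 -2.5 0 0 0 0" --pt "-2.5 -2.5 0 0 0 0" --pt "-2.5 -2.5 0 0 0 0"

```text
clock: 7.32
position: [0.616, 0.2368, 0.1182]
ee_rot: [2.727, 1.132, -0.524]
force: [0.1, 0.6, -0.2]
width: 0.004
gripper_force: 0.2
```

```bash
python3 - <<'E'
from h import *
st(); print(boom("top"),boom("scene")); im,c=pad_wrist(); cv2.imwrite("pics/wrist4.png",im[:,:,::-1])
print(boom("top"),boom("scene"))
# top edge (far bottom edge) of black pad by column, wrist3 vs wrist4
for f in("wrist2","wrist3","wrist4"):
    v=cv2.imread(f"pics/{f}.png").max(2)
    for x in(170,200,225,250,256,275,300,320): 
        b=(v[150:330,x]<34).astype(int); e=np.flatnonzero(np.diff(b))+150; print(f,x,e.tolist())
E
```

```text
t 7.3167 [0.616  0.2368 0.1182] [ 2.727  1.132 -0.524] F [ 0.1   0.6  -0.18]
[(np.float64(137.65), np.float64(0.288), 222)] [(np.float64(139.79), np.float64(0.296), 197)]
pred pad mid rows [[250.0, 184.0], [249.0, 258.0], [249.0, 271.0]] black [[418, 157, 59, 65, 694], [151, 200, 247, 113, 18104], [21, 261, 52, 24, 506], [0, 282, 512, 102, 23715]]
[(np.float64(138.82), np.float64(0.289), 234)] [(np.float64(140.37), np.float64(0.297), 256)]
wrist2 170 [238, 312, 319]
wrist2 200 [236, 312, 320]
wrist2 225 [238, 312, 320]
wrist2 250 [242, 280, 281, 284, 286, 292, 293, 312, 320]
wrist2 256 [225, 271, 286, 312, 320]
wrist2 275 [238, 307, 320]
wrist2 300 [236, 307, 320]
wrist2 320 [238, 307, 319]
wrist3 170 [238, 312, 319]
wrist3 200 [201, 312, 320]
wrist3 225 [201, 234, 238, 312, 320]
wrist3 250 [201, 223, 242, 257, 260, 272, 273, 275, 276, 281, 282, 284, 287, 289, 291, 292, 293, 299, 320]
wrist3 256 [201, 278, 282, 286, 287, 299, 320]
wrist3 275 [201, 228, 238, 307, 320]
wrist3 300 [201, 307, 320]
wrist3 320 [202, 307, 320]
wrist4 170 [238, 312, 319]
wrist4 200 [204, 312, 320]
wrist4 225 [203, 234, 238, 312, 320]
wrist4 250 [202, 223, 242, 284, 290, 291, 292, 299, 320]
wrist4 256 [201, 275, 281, 283, 287, 299, 320]
wrist4 275 [201, 229, 238, 307, 320]
wrist4 300 [199, 307, 320]
wrist4 320 [216, 307, 319]
```

The bumper is engaged now and the boom is swinging, at about 139°. I'll keep following it a little faster.

step_arm --pt "-3.4 -3.7 0 0 0 0" --pt "-3.4 -3.7 0 0 0 0" --pt "-3.3 -3.8 0 0 0 0" --pt "-3.2 -3.9 0 0 0 0" --pt "-3.2 -3.9 0 0 0 0" --pt "-3.1 -3.9 0 0 0 0" --pt "-3.1 -4 0 0 0 0" --pt "-3 -4 0 0 0 0" --pt "-3 -4 0 0 0 0" --pt "-2.9 -4 0 0 0 0" --pt "-2.9 -4 0 0 0 0" --pt "-2.8 -4.1 0 0 0 0"

```text
clock: 8.57
position: [0.5786, 0.1894, 0.1184]
ee_rot: [2.727, 1.132, -0.524]
force: [-0.2, 0.1, -0.4]
width: 0.006
gripper_force: 0.1
```

```bash
python3 - <<'E'
from h import *
st()
for i in range(2):
    t=observe()["clock"]; print(t,boom("top"),boom("scene"))
E
```

```text
t 8.5667 [0.5786 0.1894 0.1184] [ 2.727  1.132 -0.524] F [-0.16  0.08 -0.38]
8.5667 [(np.float64(150.71), np.float64(0.291), 250)] [(np.float64(152.5), np.float64(0.298), 234)]
8.6667 [(np.float64(152.11), np.float64(0.293), 270)] [(np.float64(152.79), np.float64(0.296), 326)]
```

step_arm --pt "0 0 38 0.075 -0.075 0" --pt "0 0 38 0.075 -0.075 0" --pt "0 0 38 0.075 -0.075 0" --pt "0 -10 34 0.075 -0.075 0" --pt "-2 -39 0 0 0 -0.027" --pt "-2 -39 0 0 0 -0.027" --pt "-2 -39 0 0 0 -0.027" --pt "-2 -39 0 0 0 -0.027" --pt "-2 -39 0 0 0 -0.027" --pt "-2 -39 0 0 0 -0.027" --pt "-2 -39 0 0 0 -0.027" --pt "-2 -39 0 0 0 -0.027" --pt "-2 -39 0 0 0 -0.027" --pt "-2 -39 0 0 0 -0.027" --pt "-2 -29 0 0 0 -0.02" --pt "0 0 -37 0.093 0.05 0" --pt "0 0 -37 0.093 0.05 0" --pt "0 0 -37 0.093 0.05 0" --pt "0 0 -37 0.093 0.05 0"

```text
clock: 10.35
position: [0.5579, -0.2397, 0.1181]
ee_rot: [-2.636, -0.655, 0.079]
force: [1.4, -0.7, 0.8]
width: 0.003
gripper_force: 0.0
```

```bash
python3 - <<'E'
from h import *
st()
for i in range(3):
    print(observe()["clock"],boom("top"));print(observe()["clock"],boom("scene"))
E
```

```text
t 10.35 [ 0.5579 -0.2397  0.1181] [-2.636 -0.655  0.079] F [ 1.41 -0.69  0.76]
10.35 [(np.float64(175.45), np.float64(0.298), 311)]
10.4 [(np.float64(176.0), np.float64(0.296), 363)]
10.45 [(np.float64(176.69), np.float64(0.298), 313)]
10.5 [(np.float64(177.27), np.float64(0.297), 361)]
10.55 [(np.float64(177.98), np.float64(0.298), 309)]
10.6 [(np.float64(178.54), np.float64(0.297), 356)]
```

step_arm --pt "-5 9.3 0 0 0 0" --pt "-5 9.3 0 0 0 0" --pt "-5.3 9.5 0 0 0 0" --pt "0 0 0 0 0 0" --pt "0 0 0 0 0 0" --pt "0 0 0 0 0 0" --pt "0 0 0 0 0 0" --pt "0 0 0 0 0 0" --pt "0 0 0 0 0 0" --pt "0 0 0 0 0 0" --pt "0 0 0 0 0 0"

```text
clock: 11.57
position: [0.5416, -0.2112, 0.118]
ee_rot: [-2.638, -0.655, 0.082]
force: [0.4, -0.9, -0.2]
width: 0.006
gripper_force: 0.0
```

```bash
python3 - <<'E'
from h import *
st()
for i in range(2):
    print(observe()["clock"],boom("top"));print(observe()["clock"],boom("scene"))
print(observe()["clock"])
E
```

```text
t 11.5667 [ 0.5416 -0.2112  0.118 ] [-2.638 -0.655  0.082] F [ 0.37 -0.94 -0.17]
11.5667 [(np.float64(190.25), np.float64(0.298), 314)]
11.6167 [(np.float64(190.8), np.float64(0.297), 356)]
11.6667 [(np.float64(191.44), np.float64(0.298), 312)]
11.7167 [(np.float64(191.97), np.float64(0.297), 354)]
11.7667
```

step_arm --pt "0 0 0 0 0 0" --pt "0 0 0 0 0 0" --pt "0 0 0 0 0 0" --pt "0 0 0 0 0 0" --pt "0 0 0 0 0 0" --pt "0 0 0 0 0 0" --pt "1 -1.85 0 0 0 0" --pt "1 -1.85 0 0 0 0" --pt "1 -1.85 0 0 0 0" --pt "1 -1.85 0 0 0 0" --pt "1 -1.85 0 0 0 0" --pt "1 -1.85 0 0 0 0" --pt "1 -1.85 0 0 0 0" --pt "1 -1.85 0 0 0 0" --pt "1 -1.85 0 0 0 0" --pt "1 -1.85 0 0 0 0" --pt "1 -1.85 0 0 0 0" --pt "1 -1.85 0 0 0 0" --pt "1 -1.85 0 0 0 0" --pt "1 -1.85 0 0 0 0"

```text
clock: 13.43
position: [0.5558, -0.2372, 0.1183]
ee_rot: [-2.639, -0.656, 0.082]
force: [0.3, -0.8, -0.0]
width: 0.001
gripper_force: 0.1
```

step_arm --pt "1 -1.85 0 0 0 0" --pt "1 -1.85 0 0 0 0" --pt "1 -1.85 0 0 0 0" --pt "1 -1.85 0 0 0 0"

```text
clock: 13.77
position: [0.5597, -0.2445, 0.1183]
ee_rot: [-2.638, -0.656, 0.082]
force: [-0.3, -0.3, 0.5]
width: 0.005
gripper_force: 0.0
```

```bash
python3 - <<'E'
from h import *
st()
print(observe()["clock"],boom("top"));print(observe()["clock"],boom("scene"))
print(observe()["clock"],boom("top"))
E
```

```text
t 13.7667 [ 0.5597 -0.2445  0.1183] [-2.638 -0.656  0.082] F [-0.32 -0.28  0.46]
13.7667 [(np.float64(210.69), np.float64(0.299), 304)]
13.8167 [(np.float64(210.75), np.float64(0.298), 348)]
13.8667 [(np.float64(210.8), np.float64(0.299), 304)]
```

The head is at 210.7° and barely moving, 12 mm past the target with the spring about to return it. I'll withdraw now so that it keeps only a slight backward drift.

step_arm --pt "18 -34 0 0 0 0" --pt "10 -20 0 0 0 0"

```text
clock: 14.08
position: [0.5872, -0.299, 0.1181]
ee_rot: [-2.638, -0.657, 0.084]
force: [-0.3, -0.5, 0.9]
width: 0.004
gripper_force: 0.0
```

```bash
python3 - <<'E'
from h import *
st()
for i in range(3):
    print(observe()["clock"],boom("top"));print(observe()["clock"],boom("scene"))
E
```

```text
t 14.0833 [ 0.5872 -0.299   0.1181] [-2.638 -0.657  0.084] F [-0.34 -0.54  0.87]
14.0833 [(np.float64(210.7), np.float64(0.3), 293)]
14.1333 [(np.float64(210.7), np.float64(0.298), 349)]
14.1833 [(np.float64(210.61), np.float64(0.3), 295)]
14.2333 [(np.float64(210.69), np.float64(0.298), 348)]
14.2833 [(np.float64(210.64), np.float64(0.3), 291)]
14.3333 [(np.float64(210.66), np.float64(0.298), 350)]
```

Drift is now about 1 mm/s and dying out, at 210.65° (about 11 mm from the centre). I'll lift clear and wait.

step_arm --pt "0 0 20 0 0 0" --pt "0 0 30 0 0 0" --pt "0 0 30 0 0 0" --pt "0 0 20 0 0 0" --pt "0 0 0 0 0 0" --pt "0 0 0 0 0 0" --pt "0 0 0 0 0 0" --pt "0 0 0 0 0 0" --pt "0 0 0 0 0 0" --pt "0 0 0 0 0 0" --pt "0 0 0 0 0 0" --pt "0 0 0 0 0 0" --pt "0 0 0 0 0 0" --pt "0 0 0 0 0 0" --pt "0 0 0 0 0 0" --pt "0 0 0 0 0 0"

```text
clock: 15.72
position: [0.5877, -0.2984, 0.2184]
ee_rot: [-2.639, -0.656, 0.082]
force: [0.7, -0.1, 0.2]
width: 0.005
gripper_force: 0.0
```

```bash
python3 - <<'E'
from h import *
st()
for i in range(2):
    print(observe()["clock"],boom("top"));print(observe()["clock"],boom("scene"))
# dish direction again, refined by mask centroid of the dish's grey inner disc in the first pictures
for n,lo,hi in(("top",95,150),("scene",60,110)):
    im=cv2.imread(f"pics/{n}0.png")[:,:,::-1].copy(); c=cams.get_calibration(n); p=proj(c,[[.517,-.163,.057]])[0].astype(int)
    w=im[p[1]-7:p[1]+8,p[0]-7:p[0]+8].astype(int); k=(w[...,0]-w[...,2]<22)&(w[...,0]>60)
    y,x=np.nonzero(k); q=onz(c,[[x.mean()+p[0]-7,y.mean()+p[1]-7]],.055)[0]; d=q[:2]-COL
    print(n,k.sum(),q.round(4),np.hypot(*d),np.degrees(np.arctan2(d[1],d[0]))%360)
E
```

```text
t 15.7167 [ 0.5877 -0.2984  0.2184] [-2.639 -0.656  0.082] F [ 0.73 -0.06  0.18]
15.7167 [(np.float64(210.53), np.float64(0.3), 289)]
15.7667 [(np.float64(210.53), np.float64(0.298), 350)]
15.8167 [(np.float64(210.52), np.float64(0.3), 294)]
15.8667 [(np.float64(210.53), np.float64(0.298), 350)]
top 52 [ 0.5142 -0.1619  0.055 ] 0.30043750741401715 208.1888302448743
scene 100 [ 0.5214 -0.1586  0.055 ] 0.29255270055172916 208.27862698810824
```

Still, at 210.5° against 208.3° for the dish: an offset of about 11 mm, and both cameras agree. It's inside the 2 cm limit, so I'll let it stand.

step_arm --pt "0 0 0 0 0 0" --pt "0 0 0 0 0 0" --pt "0 0 0 0 0 0" --pt "0 0 0 0 0 0" --pt "0 0 0 0 0 0" --pt "0 0 0 0 0 0" --pt "0 0 0 0 0 0" --pt "0 0 0 0 0 0" --pt "0 0 0 0 0 0" --pt "0 0 0 0 0 0" --pt "0 0 0 0 0 0" --pt "0 0 0 0 0 0" --pt "0 0 0 0 0 0" --pt "0 0 0 0 0 0" --pt "0 0 0 0 0 0" --pt "0 0 0 0 0 0" --pt "0 0 0 0 0 0" --pt "0 0 0 0 0 0" --pt "0 0 0 0 0 0" --pt "0 0 0 0 0 0"

```text
clock: 17.58
position: [0.5877, -0.2983, 0.2184]
ee_rot: [-2.638, -0.656, 0.082]
force: [0.5, 0.1, -0.2]
width: 0.003
gripper_force: 0.0
```

step_arm --pt "0 0 0 0 0 0" --pt "0 0 0 0 0 0" --pt "0 0 0 0 0 0" --pt "0 0 0 0 0 0" --pt "0 0 0 0 0 0" --pt "0 0 0 0 0 0" --pt "0 0 0 0 0 0" --pt "0 0 0 0 0 0" --pt "0 0 0 0 0 0" --pt "0 0 0 0 0 0" --pt "0 0 0 0 0 0" --pt "0 0 0 0 0 0" --pt "0 0 0 0 0 0" --pt "0 0 0 0 0 0" --pt "0 0 0 0 0 0" --pt "0 0 0 0 0 0" --pt "0 0 0 0 0 0" --pt "0 0 0 0 0 0" --pt "0 0 0 0 0 0" --pt "0 0 0 0 0 0"

```text
clock: 19.25
position: [0.5877, -0.2984, 0.2183]
ee_rot: [-2.639, -0.656, 0.082]
force: [0.8, -0.2, 0.7]
width: 0.005
gripper_force: 0.0
```

```bash
python3 - <<'E'
from h import *
a=boom("top")+boom("scene"); print(observe()["clock"],a)
if all(abs(x[0]-210.53)<.15 for x in a): print(job.sign_off())
E
```

```text
19.35 [(np.float64(210.52), np.float64(0.3), 290), (np.float64(210.55), np.float64(0.298), 349)]
the job is handed in; nothing more can be done
None
```

The job is handed in at 19.4 s: the lens stands still about 11 mm (camera estimate) from the dish centre, untouched for over three seconds. On an unexplained first pass the fingers ended up between the pad and the head without moving the boom, and I did not re-check the loose items by camera at the end.

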